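# Find and press the hidden release of the vacuum chamber

## Task

Unlock the round vacuum chamber: an unmarked release notch is cut somewhere into the half of its rim that faces you, and it can be found by feeling along the rim with a fingertip. Press the plate inside the notch fully down, so that the indicator under the clear dome comes up and stays up, then take the hand away. This is touch only: leave the things standing around where they are, and do not lean on the raised middle of the lid with its dome.

Things in the scene. Friction and masses are not known exactly. Their poses are not given: they have to be found in the camera images.
- chamber: Round vacuum chamber fixed to the worktop: white lower part, grey rim ring, 200 mm in diameter. Origin: centre of its underside, on the worktop; z up, -x towards the robot; never turned. The flat level top of the rim is 70 mm above the origin and reaches from 53 to 100 mm from the upright centre axis (outer 3 mm rounded).
- rim_centre (a point): Point on the chamber's axis at the height of the rim top (NOT the notch). One unmarked notch is cut in the rim, open upwards and outwards, 33 degrees wide (46 mm along the rim at 80 mm from the axis), reaching in to 62 mm from the axis. Its place differs from run to run: its middle is at most 80 degrees to either side of the -x direction from here. Elsewhere the rim is solid.
- dome_top (a point): Top of the clear sight dome on the chamber's axis, 32 mm above the rim; the dome is 40 mm across. Round it the white middle of the lid rises 6 mm above the rim, out to 46 mm from the axis, sloping down to the rim at 54 mm.
- release_plate (a joint): Travel of the grey release plate on the floor of the notch, m: 0 = up, 0.008 = fully down. It moves straight down; its top is 12 mm below the rim top when up, 20 mm below when fully down. It fills the notch floor nearly to its walls. It resists with about 5 N of friction, has no spring, and stays where it is left.
- indicator (a joint): Rise of the black indicator disc (20 mm across) under the clear sight dome, m: geared to the plate, 0 = down, 0.012 = up when the plate is fully down. It cannot be touched.
- check_weight: steel check weight, 29 mm across, 50 mm tall, stands beside the chamber on its left; origin under its centre. A loose bystander.
- bottle_water: white plastic bottle, 50 mm across, 100 mm tall, stands beside the chamber on its right; origin under its centre. A loose bystander.
- petri_stack: stack of petri dishes, 90 mm across, 61 mm tall, to the right; origin under its centre. A loose bystander.
- bottle_tablets: white tablet bottle, 47 mm across, 85 mm tall, to the right and near the robot; origin under its centre. A loose bystander.
- tip_box_grey: grey pipette tip box with clear lid, 92 x 122 x 95 mm, to the left; origin under its centre. A loose bystander.
- timer: small white bench timer, 47 x 66 x 57 mm, to the left and near the robot; origin under its centre. A loose bystander.
- marker_black: black marker lying flat, 11 x 139 x 13 mm, to the left; origin under its centre. A loose bystander.

How it is judged:
On the way:
1. the release plate is pressed fully down (value of joint release_plate above 0.0065 m), for 0.1 s.
At the end, for the whole second after the job is handed in: The release plate is at least 6.2 mm down of its 8 mm, the indicator at least 9 mm up of its 12 mm, and no bystander is more than 20 mm from where it stood (value of joint release_plate above 0.0062 m and value of joint indicator above 0.009 m and not (distance of any of check_weight, bottle_water, petri_stack, bottle_tablets, tip_box_grey, timer, marker_black from where it was at the start of the episode above 0.02 m)); the robot touches nothing.
It fails at once if a thing standing around is shifted or lifted by more than 20 mm (distance of any of check_weight, bottle_water, petri_stack, bottle_tablets, tip_box_grey, timer, marker_black from where it was at the start of the episode above 0.02 m).
It fails at once if the hand leans on the lid middle, dome or lower part of the chamber with more than 25 N (contact force between the fingers and chamber above 25 N).
It fails at once if the arm leans on the chamber with more than 25 N (contact force between the arm and chamber above 25 N).
It also fails if it takes over 64 s, if anything falls off the work surface, if the arm or the gripper's body presses on something with over 40 N, if the wrist force passes 120 N, or if a joint passes its speed limit or range.

## Robot

A 7-joint arm with a two-finger parallel gripper is mounted at the origin on a cart in front of the work surface, level with it; the furniture and walls round the work are solid. World frame = base frame: x ahead of the robot, y to its left, z up, the work surface at z = 0. Lengths are in m, angles in rad, forces in N, time in s.
With the tool pointing down it reaches from about 0.35 to 0.9 m from the base axis. Payload 8.1 kg.
Tool frame: the origin (TCP) lies midway between the tips of the shut fingers; the grasp point (between the pads) lies behind it (grip_depth is the z of the grasp point in the tool frame, in m); z points along the fingers, y is the line along which they close (so a half turn about z gives the same grasp; the last joint's range is limited). The gripper opens to 85 mm and grips with 20 to 120 N. Pads are 22 mm wide; open, the fingers measure 114 mm over their backs; the gripper's body (76 mm by 85 mm) begins 54 mm behind the grasp point. The pads swing forward as they close: fully open they stand 13 mm farther back than shut.
Start: joints at [1.015, 0.434, 0.025, 1.573, -0.012, 1.134, -0.075], TCP at [0.273, -0.562, 0.231] pointing down, gripper open.
Joint ranges: [-2.62, 2.62], [-0.44, 2.09], [-1.27, 1.32], [0.08, 2.57], [-1.32, 4.46], [0.12, 2], [-2.74, 2.74]. Speed limits (rad/s): [2.22, 2.22, 3.01, 3.01, 3.14, 3.14, 3.14].

## Interface

Orientations are given as a unit quaternion [w, x, y, z].
In Python, from cell import * gives the robot as it stands.
- The arm moves only by the tool arm_command, never from a script. Its argument "rows" is one flat list of numbers, 6 for each row, row after row: the shift along the tool's x, y, z in cm, then the turn, a rotation vector about the tool's x, y, z in degrees. In form: [tx, ty, tz, rx, ry, rz, tx, ty, tz, rx, ry, rz, ...]. A call has 1 to 20 rows; each row is the pose to reach, as a shift and turn from the pose commanded when the call began, along the tool's axes at that moment; what a row does not reach only later rows make up. A row lasts 1/10 s, in which the tool goes at most 50 mm and 8.59 degrees, less where a joint would pass 70% of its speed; a pose out of reach is approached as far as the arm can. A call with a gripper value outside its range is refused whole. "grip" is the gripper command: -1 is shut, 1 is fully open, values between are in proportion, set as the call begins (left out, the last holds). The fingers move at their own pace and stop on an object; "grip_force" is the grip in N (left out, the last holds). Time passes only in rows, so rows that repeat a pose let the fingers close. It gives the time, the measured TCP pose, the force, the opening and the grip force at its end, in the units of the state.
- state(): the state, without advancing time (a new reading comes with each control period).
- camera(name): name is "scene" or "top" or "wrist"; returns the picture (420x560x3 uint8, red, green, blue); there is no depth.
- camera_model(name): a dict with "intrinsics" (3x3 intrinsics, pixels), "T" (4x4, takes a point from camera to world coordinates). Camera axes: x right, y down, z forward; pixel columns grow to the right and rows downward; lengths in m; the calibration is good to about 2 mm. A picture is of the moment at which its call begins: read the wrist's pose just before it. camera_model takes no time and is no camera call; for the wrist camera it gives the pose at the moment of the call.
- job_done(): hands the job in; it is judged then, once.
The state is a dict: "time": time; "qpos": joint angles; "qvel": joint speeds; "joint_torque": joint torques, N m; "tcp_pos": TCP position; "tcp_rot": TCP orientation; "force": force on the tool from outside, world axes, zero at the start; "ft_torque": the same for the moment, N m; "width": opening from 0.0 (shut) to 1.0 (fully open); "finger_force": force on a finger pad.
Only numpy, scipy, OpenCV 4.12 (cv2) and the standard library are available. Lean on these libraries where they do the work, as an engineer would, in place of code of your own. Each camera call takes 0.05 s, during which the arm holds its last target. There are 200 camera calls.

## Working session

There is one attempt and no reset: what is moved stays moved. The work goes in short steps, Python scripts to look and compute and a tool call to move; the robot and the scene stay as the last step left them, time stands still between calls to the robot, and variables do not carry over. Pictures are saved under pics/ and viewed, at most 10 in all, crops included, and the job is handed in when it is done.

Besides the shell and the picture viewer there is one more tool, called as a command line: name --argument value ..., lists and objects as JSON in quotes. arm_command: Moves the arm, as the interface text tells. Its arguments: {"type":"object","properties":{"rows":{"type":"array"},"grip":{"type":"number"},"grip_force":{"type":"number"}},"required":["rows"]}

```bash
mkdir -p pics; python3 - <<'E'
from cell import *
import cv2,numpy as np
s=state();print(s)
for n in("scene","top"):
    cv2.imwrite(f"pics/{n}0.png",camera(n)[:,:,::-1]);m=camera_model(n);print(n,m["intrinsics"],np.round(m["T"],4))
a=np.hstack([cv2.imread("pics/scene0.png"),cv2.imread("pics/top0.png")])
E
```

```text
{'time': 0.0, 'qpos': array([ 1.01536001,  0.43522191,  0.02495335,  1.57409461, -0.01156527,
        1.13404225, -0.07510879]), 'qvel': array([-0.00045114,  0.00088822,  0.00092337, -0.00088284,  0.00053178,
        0.00124978,  0.00034338]), 'joint_torque': array([ 5.12949337e-04, -6.70466638e+01,  1.02559179e+00, -3.16216385e+01,
        1.56772113e-02,  1.22254240e-02, -2.23344722e-05]), 'tcp_pos': array([ 0.2731688 , -0.56156375,  0.23052741]), 'tcp_rot': array([-7.66868544e-04,  9.74481576e-01,  2.24466033e-01, -2.63658307e-04]), 'force': array([-0.02786288,  0.03818015, -0.05621554]), 'ft_torque': array([-0.01977774,  0.06795338, -0.01183436]), 'finger_force': 0.0, 'width': 1.002538521273991}
scene [[544.17052089   0.         277.8976475 ]
 [  0.         544.17052089 199.11037328]
 [  0.           0.           1.        ]] [[-0.7536 -0.5031  0.4231 -0.1668]
 [-0.6574  0.5789 -0.4825  0.6317]
 [-0.0022 -0.6417 -0.7669  1.2775]
 [ 0.      0.      0.      1.    ]]
top [[547.01409652   0.         277.89695163]
 [  0.         547.01409652 216.53802893]
 [  0.           0.           1.        ]] [[-0.096  -0.8974  0.4307 -0.3432]
 [-0.9953  0.0912 -0.0317 -0.0621]
 [-0.0108 -0.4318 -0.9019  1.8267]
 [ 0.      0.      0.      1.    ]]
```

View pics/top0.png

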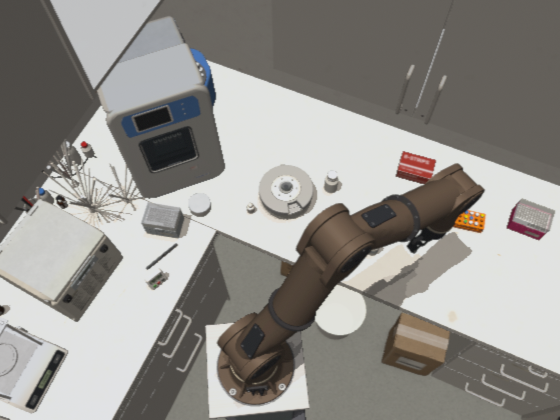

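View pics/scene0.png

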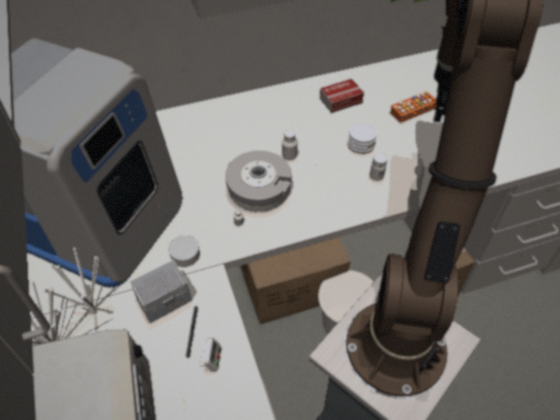

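The top view shows the chamber at about (287,190), with a notch-like gap at about (294,208). In the scene view the chamber is at (258,178), with the gap near (284,183). I'll enlarge both and triangulate.

```bash
cat > h.py <<'E'
import cv2,numpy as np
from cell import *
def ray(n,u,v,m=None):
    m=m or camera_model(n);T=np.array(m["T"]);d=T[:3,:3]@np.linalg.inv(m["intrinsics"])@[u,v,1];return T[:3,3],d/np.linalg.norm(d)
def plane(n,u,v,z,m=None):
    o,d=ray(n,u,v,m);return o+d*(z-o[2])/d[2]
def tri(r):
    A=sum(np.eye(3)-np.outer(d,d) for o,d in r);b=sum((np.eye(3)-np.outer(d,d))@o for o,d in r);return np.linalg.solve(A,b)
def proj(n,p,m=None):
    m=m or camera_model(n);T=np.linalg.inv(m["T"]);q=m["intrinsics"]@(T[:3,:3]@p+T[:3,3]);return q[:2]/q[2]
E
python3 - <<'E'
from h import *
c=tri([ray("scene",258.5,172),ray("top",287,187)]);print("dome",c, proj("scene",c),proj("top",c))
print("notch",tri([ray("scene",285,183),ray("top",294,208)]))
for n,u,v in(("top",294,208),("scene",285,183)):print(plane(n,u,v,.055))
a=cv2.imread("pics/top0.png")[155:225,245:350];b=cv2.imread("pics/scene0.png")[130:235,205:310]
cv2.imwrite("pics/c0.png",np.hstack([cv2.resize(a,(450,300),interpolation=3)[:, :400],cv2.resize(b,(300,300),interpolation=3)]))
E
```

```text
dome [ 0.61118239 -0.16818419  0.07242557] [258.71388503 172.18447729] [286.94504509 186.77360317]
notch [ 0.52047581 -0.18408747  0.07677197]
[ 0.53113739 -0.18561213  0.055     ]
[ 0.53302415 -0.19889337  0.055     ]
```

View pics/c0.png

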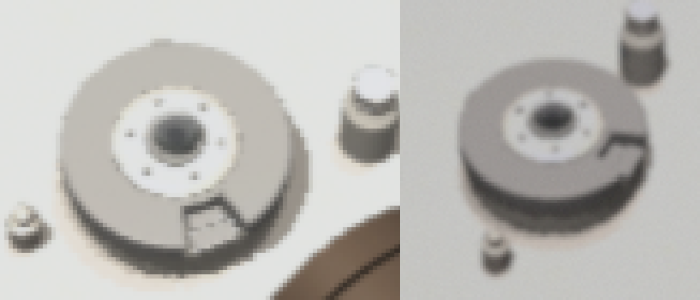

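The crops show the notch clearly: its middle is at about (295,207) in top and (284.5,184) in scene, slightly right of the -x direction. Next I'll work out the centre and notch angle.

```bash
python3 - <<'E'
from h import *
from scipy.spatial.transform import Rotation as R
for n,u,v in(("top",286.3,187.3),("scene",258.5,172.7)):print(n,plane(n,u,v,.075))
print(tri([ray("top",286.3,187.3),ray("scene",258.5,172.7)]))
for n,u,v in(("top",294.9,207.3),("scene",284.5,184.3)):print(plane(n,u,v,.058))
# rim outer extents in scene and top at z=.07
for p in((60,140),(295,150),(165,42)):print("top",plane("top",245+p[0]/4.286,155+p[1]/4.286,.07))
for p in((58,130),(249,125),(153,58)):print("sc",plane("scene",205+p[0]/2.857,130+p[1]/2.857,.07))
s=state();w,x,y,z=s["tcp_rot"];r=R.from_quat([x,y,z,w]);print(r.as_matrix().round(3))
print(np.array(camera_model("wrist")["T"]).round(3))
E
```

```text
top [ 0.60784987 -0.16546599  0.075     ]
scene [ 0.6085849  -0.16449808  0.075     ]
[ 0.6091768  -0.16551521  0.07336879]
[ 0.53213591 -0.18894369  0.058     ]
[ 0.5290518  -0.19192966  0.058     ]
top [ 0.61921637 -0.06636229  0.07      ]
top [ 0.58923313 -0.26435405  0.07      ]
top [ 0.7065923  -0.16515673  0.07      ]
sc [ 0.67936612 -0.09396687  0.07      ]
sc [ 0.53241326 -0.23108201  0.07      ]
sc [ 0.67593314 -0.23825423  0.07      ]
[[ 0.899  0.437 -0.001]
 [ 0.437 -0.899  0.001]
 [-0.    -0.001 -1.   ]]
[[ 0.437 -0.859 -0.267  0.343]
 [-0.9   -0.418 -0.127 -0.527]
 [-0.003  0.296 -0.955  0.374]
 [ 0.     0.     0.     1.   ]]
```

Centre is at (0.608, -0.165) and the notch at (0.5305, -0.190), radius 81 mm and 18° to the right. These agree with the given sizes. I'll move to a viewing pose 5 cm short of the notch and shut the fingers on the way.

arm_command --rows '[1,-0.6,0,0,0,0.5,3,-2,0,0,0,1,6,-4,0.3,0,0,2,9.5,-6,0.6,0,0,3,13,-8.4,1,0,0,4,16.5,-10.6,1.3,0,0,5,20,-13,1.6,0,0,6,23.5,-15.2,2,0,0,7,27,-17.4,2.3,0,0,8,30,-19.4,2.6,0,0,8,32.4,-21,2.8,0,0,8,34,-22,3,0,0,8,34.4,-22.2,3,0,0,8,34.4,-22.2,3,0,0,8,34.4,-22.2,3,0,0,8,34.4,-22.2,3,0,0,8]' --grip -1 --grip_force 60

```text
time: 1.7
tcp_pos: [0.4849, -0.2133, 0.2014]
tcp_rot: [0.0, 0.988, 0.155, -0.0]
force: [-0.4, -0.8, 0.7]
width: -0.006
finger_force: 0.0
```

```bash
python3 - <<'E'
from h import *
s=state();print(s["time"],s["tcp_pos"],s["tcp_rot"],s["force"],s["width"],np.array(camera_model("wrist")["T"]).round(4).tolist(),camera_model("wrist")["intrinsics"])
im=camera("wrist")[:,:,::-1].copy();cv2.imwrite("pics/w1.png",im)
print(proj("wrist",np.array([.608,-.165,.07])),proj("wrist",np.array([.5305,-.19,.058])))
E
```

```text
1.7 [ 0.48492845 -0.21328064  0.20138171] [ 2.67947675e-04  9.87943269e-01  1.54816040e-01 -1.39623588e-04] [-0.40303238 -0.8353788   0.72133573] -0.005655322617430291 [[0.3053, -0.9095, -0.2822, 0.5582], [-0.9523, -0.2919, -0.0895, -0.1883], [-0.001, 0.296, -0.9552, 0.3449], [0.0, 0.0, 0.0, 1.0]] [[365.86251806   0.         290.34492805]
 [  0.         365.86251806 211.91070794]
 [  0.           0.           1.        ]]
[280.51741933  14.04206918] [281.95040952 135.25994425]
```

View pics/w1.png

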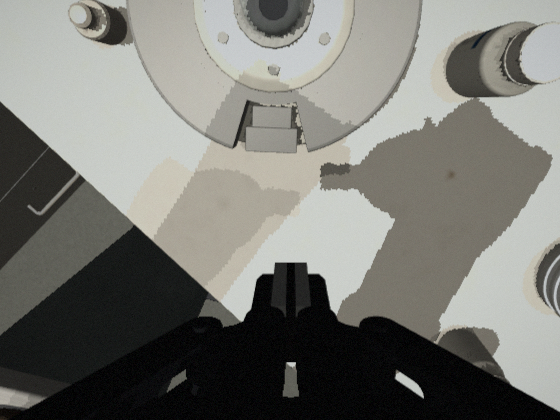

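The wrist view shows the notch with its inner corners at about (247,100) and (299,103), and its outer corners at about (236,148) and (308,150). The plate lies between them. I'll refine the target from these points.

```bash
python3 - <<'E'
from h import *
from scipy.spatial.transform import Rotation as R
for p in((247,100),(299,103),(236,148),(308,150)):
    q=plane("wrist",*p,.07);d=q-[.608,-.165,.07];print(q,np.hypot(*d[:2]),np.degrees(np.arctan2(d[1],-d[0])))
print(plane("wrist",249,128,.058),plane("wrist",297,128,.058),plane("wrist",272,5,.09))
s=state();r=R.from_quat(np.roll(s["tcp_rot"],-1))
for a in(-16,-18,-20):
    a=np.radians(a);t=np.array([.608-.082*np.cos(a),-.165+.082*np.sin(a),.075]);print(t,100*r.inv().apply(t-s["tcp_pos"]))
E
```

```text
[ 0.54776348 -0.15855738  0.07      ] 0.06058007208873547 6.104882551531875
[ 0.55721412 -0.19478989  0.07      ] 0.058878209331142774 -30.394959267146
[ 0.51226177 -0.16005775  0.07      ] 0.0958657100826111 2.955132880199254
[ 0.52727446 -0.21170482  0.07      ] 0.09326281616579872 -30.052090569245156
[ 0.52800403 -0.16430818  0.058     ] [ 0.53924583 -0.19935018  0.058     ] [ 0.60757587 -0.16015303  0.09      ]
[ 0.52917654 -0.18760226  0.075     ] [ 4.98876658 -1.08939841 12.63815709]
[ 0.53001337 -0.19033939  0.075     ] [ 4.98469341 -0.80320795 12.638279  ]
[ 0.53094521 -0.19304565  0.075     ] [ 4.99061063 -0.51704968 12.63839866]
```

arm_command --rows '[0.5,-0.1,0.5,0,0,0,1.5,-0.3,2,0,0,0,2.8,-0.6,4,0,0,0,4,-0.9,6,0,0,0,4.8,-1.1,8,0,0,0,5.1,-1.2,9.5,0,0,0,5.1,-1.2,10.5,0,0,0,5.1,-1.2,10.8,0,0,0,5.1,-1.2,10.8,0,0,0,5.1,-1.2,10.8,0,0,0,5.1,-1.2,10.8,0,0,0]'

```text
time: 2.85
tcp_pos: [0.5309, -0.1851, 0.0941]
tcp_rot: [0.0, 0.988, 0.156, 0.001]
force: [-0.1, 0.2, -0.3]
width: -0.003
finger_force: 0.0
```

```bash
python3 - <<'E'
from h import *
s=state();print(s["time"],s["tcp_pos"],s["force"])
im=camera("wrist")[:,:,::-1].copy();cv2.imwrite("pics/w2.png",im)
print(proj("wrist",s["tcp_pos"]),[proj("wrist",s["tcp_pos"]*[1,1,0]+[0,0,z]) for z in(.07,.058)])
E
```

```text
2.85 [ 0.53090151 -0.18511394  0.09407269] [-0.08540209  0.21275717 -0.3005906 ]
[293.92935029 283.78739831] [array([293.50856574, 260.57494303]), array([293.33598855, 251.0547732 ])]
```

View pics/w2.png

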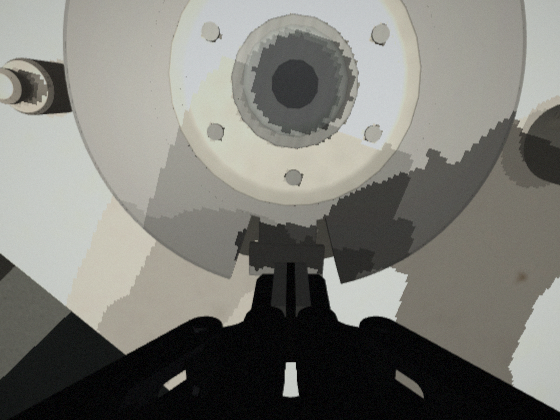

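The fingertips are at about (291,265), and the notch walls run from (250,218) to (232,277) on the left and (326,218) to (340,280) on the right. The tip is therefore about 3 mm too far right and 5 mm too far out. I'll correct that and lower it into the notch mouth.

arm_command --rows '[0.2,-0.1,0,0,0,0,0.5,-0.3,0.2,0,0,0,0.5,-0.3,0.8,0,0,0,0.5,-0.3,1.4,0,0,0,0.5,-0.3,2,0,0,0,0.5,-0.3,2.4,0,0,0,0.5,-0.3,2.8,0,0,0,0.5,-0.3,3,0,0,0,0.5,-0.3,3,0,0,0,0.5,-0.3,3,0,0,0]'

```text
time: 3.9
tcp_pos: [0.5344, -0.1805, 0.0634]
tcp_rot: [0.0, 0.988, 0.156, 0.0]
force: [0.0, 0.0, 0.8]
width: -0.003
finger_force: 0.0
```

The tip is below the rim top with no force on it, so it is in the notch. Now I'll press slowly.

arm_command --rows '[0,0,0.2,0,0,0,0,0,0.4,0,0,0,0,0,0.5,0,0,0,0,0,0.6,0,0,0,0,0,0.7,0,0,0,0,0,0.8,0,0,0,0,0,0.9,0,0,0,0,0,1.0,0,0,0,0,0,1.0,0,0,0]'

```text
time: 4.8
tcp_pos: [0.5343, -0.1804, 0.0534]
tcp_rot: [0.0, 0.988, 0.156, -0.0]
force: [-0.0, 0.8, 3.9]
width: 0.004
finger_force: 1.5
```

arm_command --rows '[0,0,0.1,0,0,0,0,0,0.2,0,0,0,0,0,0.3,0,0,0,0,0,0.35,0,0,0,0,0,0.4,0,0,0,0,0,0.4,0,0,0,0,0,0.4,0,0,0]'

```text
time: 5.5
tcp_pos: [0.5342, -0.1805, 0.05]
tcp_rot: [0.0, 0.988, 0.156, 0.0]
force: [-4.0, 0.9, 12.0]
width: 0.005
finger_force: 6.5
```

The tip is at z = 0.050 with 12 N, well above the 5 N friction, so the plate is on its stop. I'll retreat straight up and check.

arm_command --rows '[0,0,0.05,0,0,0,0,0,0.05,0,0,0,0,0,-0.5,0,0,0,0,0,-2,0,0,0,0,0,-4,0,0,0,0,0,-7,0,0,0,-1,0,-10,0,0,0,-3,0,-13,0,0,0,-5,0,-15,0,0,0,-5,0,-15,0,0,0,-5,0,-15,0,0,0]'

```text
time: 6.6
tcp_pos: [0.487, -0.1959, 0.1994]
tcp_rot: [0.0, 0.988, 0.156, 0.001]
force: [0.4, 0.3, -0.3]
width: -0.004
finger_force: 0.0
```

```bash
python3 - <<'E'
from h import *
s=state();print(s["time"],s["tcp_pos"],s["force"])
a=camera("wrist")[:,:,::-1];b=camera("scene")[130:235,205:310,::-1]
cv2.imwrite("pics/w3.png",np.hstack([a[:300],cv2.resize(b,(240,300),interpolation=3)]))
E
```

```text
6.6 [ 0.4870286  -0.19594992  0.1993991 ] [ 0.40285063  0.28458823 -0.29765551]
```

View pics/w3.png

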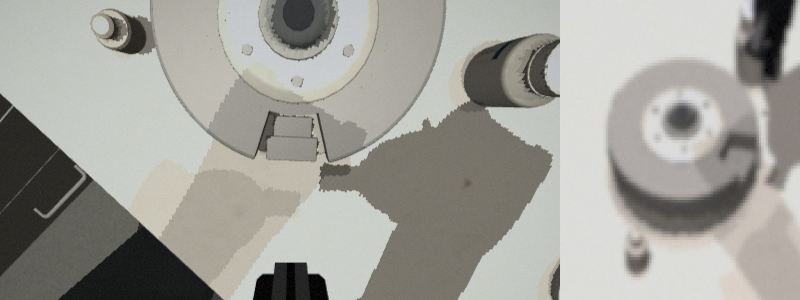

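The plate looks sunken, with wider dark gaps at (265,135) and (322,135). To confirm the indicator, I'll go back to the earlier close viewing pose and compare the disc under the dome.

arm_command --rows '[1,0.1,2,0,0,0,2.5,0.2,5,0,0,0,4,0.3,8,0,0,0,4.5,0.3,9.5,0,0,0,4.5,0.3,10.5,0,0,0,4.5,0.3,10.5,0,0,0,4.5,0.3,10.5,0,0,0,4.5,0.3,10.5,0,0,0]'

```text
time: 7.5
tcp_pos: [0.5308, -0.1854, 0.0955]
tcp_rot: [0.0, 0.988, 0.156, 0.001]
force: [0.0, -0.6, 0.2]
width: -0.001
finger_force: 0.0
```

```bash
python3 - <<'E'
from h import *
s=state();print(s["time"],s["tcp_pos"],s["force"])
a=camera("wrist")[:,:,::-1].copy();cv2.imwrite("pics/w4.png",a)
cv2.imwrite("pics/cmp.png",np.hstack([cv2.imread("pics/w2.png")[:290,160:540],a[:290,160:540]]))
for z in(.07,.08,.09):print(z,proj("wrist",np.array([.608,-.163,z])))
E
```

```text
7.5 [ 0.53079156 -0.18535303  0.09553144] [ 0.0299191  -0.58418949  0.20376338]
0.07 [299.41519155  91.89927705]
0.08 [299.98330644  91.43220699]
0.09 [300.62804173  90.90214423]
```

View pics/cmp.png

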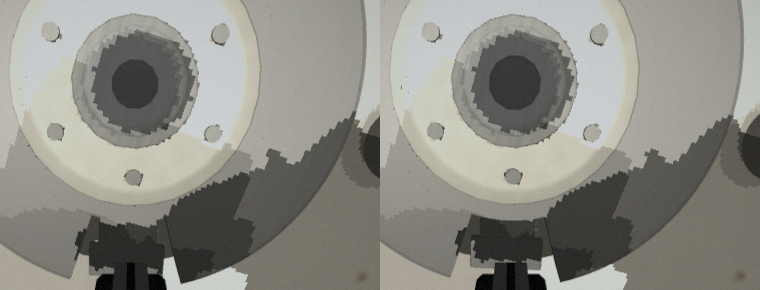

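In the comparison the disc has grown from about 46 px to 52 px across, so it rose roughly 12 mm and the indicator is up. The plate also looks deeper. I'll take the hand away and hand in.

arm_command --rows '[0,0,-2,0,0,0,0,0,-5,0,0,0,-2,0,-9,0,0,0,-4,0,-12,0,0,0,-5,0,-14,0,0,0,-5,0,-14,0,0,0,-5,0,-14,0,0,0,-5,0,-14,0,0,0]'

```text
time: 8.35
tcp_pos: [0.4828, -0.1998, 0.2337]
tcp_rot: [-0.0, 0.988, 0.156, -0.0]
force: [0.1, 1.1, -0.8]
width: -0.0
finger_force: 0.0
```

```bash
python3 -c "
from cell import *
print(state()['tcp_pos'],state()['force']);print(job_done())"
```

```text
[ 0.48280608 -0.19979288  0.23368424] [ 0.07562586  1.09212611 -0.76553729]
the job is handed in; nothing more can be done
None
```

I pressed the release plate down to its stop (tip at z = 0.050 m, 12 N), the camera then showed the indicator up, the hand is clear, and the job is handed in at about 8.4 s; no verdict came back. I found the notch by camera rather than by feeling along the rim.

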